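Draw two plates up to a gauge with a turnbuckle

TASK

On the welding fit-up jig, stand the brass gauge upright on the yellow spot in the gap between the two plates, then turn the turnbuckle by its four arms until both plates nip the gauge firmly. Stop when the handle has clearly stiffened and do not force it further, as the brass must not be crushed; then let go and leave the gauge in place, and everything else on the bench where it is.

Things in the scene. Friction and masses are not known exactly. Their poses are not given: they have to be found in the camera images.
- gauge: brass-coloured solid cylinder with a copper band near its top, 30 mm diameter, 60 mm high, about 0.36 kg, standing upright on the bench; origin at the centre of its underside, z along its axis
- seat (a point): centre of the yellow spot (34 mm across) on the top face of the jig's bed, midway between the plates, where the gauge is to stand. The bed's top is 12 mm above the bench. The axes are those of the jig (which is fixed to the bench): y from the right plate to the left plate, x along the gap, from the yellow spot to the turnbuckle, z up
- jig: the jig's grey bed, 270 (x) x 260 (y) x 12 mm, fixed; origin at the centre of its underside; the spot is at x = -85 mm, the turnbuckle's axis at x = +55 mm, 105 mm above the bench
- left_plate: dark steel plate on the jig's +y side, 16 mm thick, 230 mm along x, 90 mm wide, top 28 mm above the bench; it only slides along the jig's y. A lug on it, 94 mm to the side of the turnbuckle's middle and 117 mm above the bench, carries one threaded rod. The origin slides with the plate and starts near the jig's origin
- right_plate: the mirror image of left_plate on the jig's -y side
- left_edge (a point): upper corner of the left plate's edge that faces the gap, beside the yellow spot; at the start each edge is 19 to 21 mm from the middle of the gap
- right_edge (a point): the same on the right plate
- turnbuckle: yellow turnbuckle body lying across the gap along the jig's y axis, with a cross handle. Origin on its axis, mid-cross. The arms, 9 mm thick, point along its +z (red knob), +x, -z and -x (black) and end in freely revolving knobs, 18 mm in diameter, 22 mm long along y, centres 60 mm from the axis. Turning by + about its y axis (top of the handle moves towards the jig's +x) tightens
- hub (a point): same point as the origin of the turnbuckle, 105 mm above the bench. Tightening draws both plates in together, each by 1.8 mm per rad; it takes about 2.4 to 3.5 rad from the start, so several arms must be taken in turn. It stays where it is left. Push needed at a knob: about 8 N when free, then steeply up: 1.5 N more for the lightest nip that counts, 3 to 4 N more is good, 6 N more risks crushing
- offcut_slim: plain steel round-bar offcut standing upright, 24 mm diameter, 50 mm high, origin at the centre of its underside; not part of the job
- offcut_fat: dark steel round-bar offcut standing upright, 42 mm diameter, 45 mm high, origin at the centre of its underside; not part of the job
- hammer: hammer with a wooden handle, 260 mm long, lying to one side; not part of the job
- brush: brush, 220 mm long, lying to one side; not part of the job
- scrap_plate: piece of dark steel plate 110 x 80 x 12 mm lying flat on the bench; not part of the job
- filler_rod: copper-coloured rod, 6 mm thick and 240 mm long, lying on the bench; not part of the job
There are look-alikes about, which are no part of the job. What is shaped like the gauge but green or pink is not meant.

How it is judged:
On the way, in this order (a step that is already met when the one before it is completed fails the run):
1. the gauge stands upright on the yellow spot between the plates, let go (horizontal distance between gauge and seat below 0.012 m and z of gauge in the frame of seat between -0.003 and 0.003 m and angle between gauge's own z axis and vertical below 0.08 rad and contact force between the fingers and gauge below 0.3 N), for 0.2 s.
2. both plates nip the gauge with more than 25 N (contact force between each of left_plate, right_plate and gauge above 25 N), for 0.2 s.
At the end, for the whole second after the job is handed in: The gauge stands upright (within 0.08 rad) on the bed, within 12 mm of the centre of the yellow spot, let go and at rest, and each plate presses on it with 25 to 130 N (all of step 1 and all of step 2 and contact force between each of left_plate, right_plate and gauge below 130 N and linear speed of gauge below 0.01 m/s); the robot touches nothing.
It fails at once if the gauge is crushed: a plate presses on it with more than 150 N (contact force between any of left_plate, right_plate and gauge above 150 N).
It fails at once if another thing on the bench is moved by more than 30 mm (distance of any of offcut_slim, offcut_fat, hammer, brush, scrap_plate, filler_rod from where it was at the start of the episode above 0.03 m).
It also fails if it takes over 72 s, if anything falls off the work surface, if the arm or the gripper's body presses on something with over 40 N, if the wrist force passes 120 N, or if a joint passes its speed limit or range.

ROBOT

A 6-joint arm with a two-finger parallel gripper is mounted at the origin on the work surface. World frame = base frame: x ahead of the robot, y to its left, z up, the work surface at z = 0. Lengths are in m, angles in rad, forces in N, time in s.
With the tool pointing down it reaches from about 0.325 to 0.775 m from the base axis. Payload 5.5 kg.
Tool frame: the origin (TCP) lies on the front face of the gripper's body, between the roots of the fingers; the fingertips stand 80 mm ahead of it and the grasp point (between the pads) lies 61 mm ahead of it; y points along the fingers, x is the direction in which the jaws open and shut, and the axes are right-handed (so a half turn about y gives the same grasp; the last joint's range is limited). The gripper opens to 88 mm and grips with 3 to 60 N. Pads are 20 mm wide; open, the fingers measure 115 mm over their backs; the gripper's body (75 mm by 178 mm) begins 61 mm behind the grasp point.
Start: joints at [1.151, 0.091, 1.231, -0, 1.82, -0.057], TCP at [0.213, 0.561, 0.303] pointing down, gripper open.
Joint ranges: [-2.87, 2.87], [-0.86, 2.18], [0.17, 2.46], [-1.51, 4.65], [0.06, 2.69], [-2.65, 2.65]. Speed limits (rad/s): [2.57, 2.57, 3.01, 3.14, 3.14, 3.14].

INTERFACE

Orientations are given as a unit quaternion [x, y, z, w].
In Python, from station import env gives the robot as it stands. The module is installed in compiled form; this text tells all that it offers. Calls block until the motion is done:
- env.movep(position, orientation): joint-space move of the TCP to a pose.
- env.line_to(position, rotation=None, v=0.15, stop_force=None): straight line of the TCP; rotation=None keeps the orientation; v is the mean speed in m/s. With stop_force (N) it stops when the force on the tool has changed by that much, and returns True; else False.
- env.movej(angles): joint-space move.
- env.ungrasp() and env.gripper_close(grasp_force=None): open the fingers fully, or close them until they stop; grasp_force is the grip in N (None keeps the last).
- env.dwell(seconds).
- env.ik(position, orientation): joint angles nearest the present ones, or None.
- env.get_obs(): the state.
- env.capture(name): name is "side" or "top"; returns a dict with "pixels" (420x560x3 uint8, blue, green, red), "camera_matrix" (3x3 intrinsics, pixels), "dist" ([k1, k2, p1, p2, k3] as OpenCV has them; the pictures are not rectified), "camera_from_world" (4x4, takes a point from world to camera coordinates). Camera axes: x right, y down, z forward; pixel columns grow to the right and rows downward; lengths in m; the calibration is good to about 2 mm. A picture is of the moment at which its call begins. There is no depth.
A pose or a line that the arm cannot do raises env.PlanningError and nothing moves.
- env.close_job(): hands the job in, once; it reports no verdict.
The state is a dict: "time": time; "joint_positions": joint angles; "dq": joint speeds; "joint_efforts": joint torques, N m; "position": TCP position; "tool_rot": TCP orientation; "wrist_force": force on the tool from outside, world axes, zero at the start; "moment": the same for the moment, N m; "finger_gap": finger opening in m.
Only numpy, scipy, OpenCV 4.12 (cv2) and the standard library are available. Lean on these libraries where they do the work, as an engineer would, in place of code of your own. Each camera call takes 0.05 s, during which the arm holds its last target. There are 200 camera calls.

## Working session

There is one attempt and no reset: what is moved stays moved. The work goes in short steps, each a Python script; the robot and the scene stay as the last script left them, time stands still between calls to the robot, and variables do not carry over. Pictures are saved under pics/ and viewed, about 8 in all and at most 12, crops included, and the job is handed in when it is done.

```bash
mkdir -p pics; cat > h.py <<'E'
import numpy as np, cv2
from station import env
def snap(n,f):
    c=env.capture(n); np.savez('pics/'+f+'.npz',p=c["pixels"],K=c["camera_matrix"],d=np.array(c["dist"],float),T=c["camera_from_world"]); cv2.imwrite('pics/'+f+'.png',c["pixels"]); return c
def load(f):
    z=np.load('pics/'+f+'.npz'); return dict(pixels=z['p'],camera_matrix=z['K'],dist=z['d'],camera_from_world=z['T'])
def ray(c,uv):
    n=cv2.undistortPoints(np.array([[uv]],float),np.array(c["camera_matrix"]),np.array(c["dist"],float))[0,0]
    T=np.array(c["camera_from_world"]);R=T[:3,:3]
    return -R.T@T[:3,3], R.T@np.array([n[0],n[1],1.])
def onz(c,uv,z):
    o,d=ray(c,uv); return o+d*(z-o[2])/d[2]
def tri(c1,u1,c2,u2):
    o,d=ray(c1,u1);p,e=ray(c2,u2)
    s=np.linalg.lstsq(np.stack([d,-e],1),p-o,rcond=None)[0]
    a,b=o+s[0]*d,p+s[1]*e; return (a+b)/2,np.linalg.norm(a-b)
def proj(c,P):
    T=np.array(c["camera_from_world"])
    return cv2.projectPoints(np.array(P,float).reshape(-1,3),cv2.Rodrigues(T[:3,:3])[0],T[:3,3],np.array(c["camera_matrix"]),np.array(c["dist"],float))[0][:,0]
E
python3 - <<'E'
from h import *
a=snap("side","s0");b=snap("top","t0")
for c in(a,b):print(np.round(c["camera_from_world"],3).tolist(),np.round(c["camera_matrix"],1).tolist())
o=env.get_obs();print(o)
E
```

```text
[[0.998, -0.062, -0.003, -0.478], [-0.033, -0.503, -0.863, 0.109], [0.052, 0.862, -0.504, 1.347], [0.0, 0.0, 0.0, 1.0]] [[538.3, 0.0, 275.3], [0.0, 538.3, 217.2], [0.0, 0.0, 1.0]]
[[-0.01, -1.0, -0.005, 0.015], [-0.993, 0.011, -0.119, 0.48], [0.119, 0.004, -0.993, 1.213], [0.0, 0.0, 0.0, 1.0]] [[481.6, 0.0, 278.3], [0.0, 481.6, 210.3], [0.0, 0.0, 1.0]]
{'time': 0.1, 'joint_positions': array([ 1.15128052e+00,  9.17804698e-02,  1.23176690e+00, -3.45553068e-05,
        1.81982695e+00, -5.67027543e-02]), 'dq': array([ 0.00019842, -0.0002737 , -0.00286765, -0.00117037, -0.00131091,
       -0.00051693]), 'joint_efforts': array([ 1.72456228e-03, -4.47859383e+01, -4.07569313e+01,  6.99883956e-02,
        2.85087543e-02, -1.22105162e-04]), 'position': array([0.21289954, 0.56081253, 0.30162089]), 'tool_rot': array([ 0.58234143,  0.40105448, -0.40211797, -0.58166562]), 'wrist_force': array([ 0.0745841 , -0.3328749 , -0.22140229]), 'moment': array([ 0.00679258, -0.00245299, -0.0075633 ]), 'finger_gap': 0.08762859675022057}
```

View pics/t0.png

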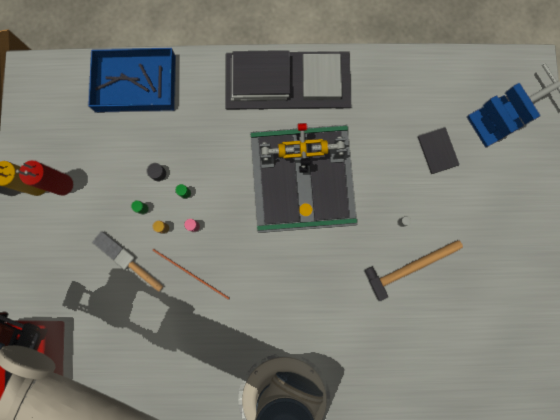

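View pics/s0.png

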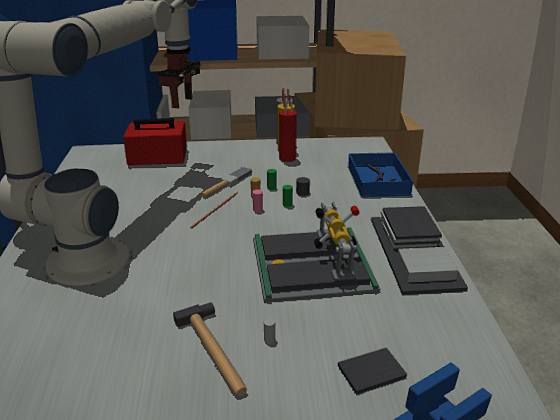

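Top view: the jig is in the middle, with the yellow spot at (306,210) and the turnbuckle at about (303,148). The cylinders are green at (139,207) and (183,191), pink at (192,226), and orange/brass at (160,228). The dark fat offcut is at (156,172) and the slim one at (404,221). Brass (160,228), side (255,184), fits the gauge; I'll confirm it in a crop and measure.

```bash
python3 - <<'E'
from h import *
from scipy.spatial.transform import Rotation as R
s,t=load('s0'),load('t0')
S=cv2.resize(s["pixels"][160:300,235:385],(750,700),interpolation=cv2.INTER_CUBIC)[:, :]
T1=cv2.resize(t["pixels"][160:250,120:220],(400,360),interpolation=cv2.INTER_CUBIC)
T2=cv2.resize(t["pixels"][118:238,245:365],(400,400),interpolation=cv2.INTER_CUBIC)
S=cv2.resize(s["pixels"][160:300,235:385],(400,373),interpolation=cv2.INTER_CUBIC)
S2=cv2.resize(s["pixels"][165:220,235:320],(400,259),interpolation=cv2.INTER_CUBIC)
o=np.zeros((600,800,3),np.uint8); 
o[:270,:400]=cv2.resize(T1,(400,270)) if 0 else T1[45:315]
o[270:600,:400]=cv2.resize(T2,(400,330)); o[:259,400:]=S2; o[259:600,400:]=S[:341]
cv2.imwrite('pics/crop1.png',o)
for nm,c in(('s',s),('t',t)):
    h=cv2.cvtColor(c["pixels"],cv2.COLOR_BGR2HSV)
    for lo,hi,k in(((8,120,90),(32,255,255),'yel'),((0,150,90),(7,255,255),'red'),((40,80,40),(85,255,255),'grn'),((160,80,80),(178,255,255),'pink')):
        m=cv2.inRange(h,lo,hi);n,l,st,ce=cv2.connectedComponentsWithStats(m)
        for i in range(1,n):
            if st[i,4]>25: print(nm,k,st[i].tolist(),ce[i].round(1))
print(R.from_quat(env.get_obs()['tool_rot']).as_matrix().round(3))
E
```

```text
s yel [334, 31, 71, 25, 1349] [369.1  42.5]
s yel [278, 103, 7, 7, 31] [281.1 106. ]
s yel [401, 112, 22, 19, 162] [410.  123.1]
s yel [251, 178, 9, 4, 30] [255.  179.4]
s yel [202, 180, 25, 14, 50] [214.8 186.4]
s yel [191, 192, 47, 35, 55] [212.9 209.9]
s yel [325, 209, 12, 7, 43] [330.3 211.7]
s yel [331, 215, 12, 10, 52] [336.6 219.7]
s yel [329, 226, 21, 14, 127] [339.  232.4]
s yel [272, 259, 13, 5, 43] [277.5 261.3]
s yel [200, 318, 45, 70, 150] [222.4 353.3]
s yel [194, 323, 16, 29, 47] [201.6 336.9]
s red [279, 110, 18, 6, 69] [287.9 112.7]
s red [124, 121, 60, 16, 479] [155.  130.8]
s red [140, 124, 29, 4, 113] [153.7 125.5]
s red [351, 206, 7, 6, 28] [353.9 208.2]
s grn [267, 169, 9, 21, 167] [271.4 178.9]
s grn [283, 185, 10, 22, 176] [287.3 195.4]
s grn [347, 228, 8, 10, 36] [350.6 231.8]
s grn [255, 234, 16, 64, 308] [262.7 266.1]
s grn [355, 239, 23, 50, 210] [366.2 265.3]
s pink [253, 190, 9, 22, 156] [257.  200.1]
t yel [278, 139, 50, 19, 492] [302.7 147.8]
t yel [0, 161, 16, 25, 304] [  6.4 172.6]
t yel [299, 203, 14, 13, 141] [305.2 209.2]
t yel [153, 221, 12, 12, 107] [158.4 226.1]
t yel [380, 241, 82, 45, 722] [421.3 262.4]
t yel [153, 250, 76, 49, 143] [191.2 274.1]
t yel [129, 262, 32, 28, 210] [144.5 275.5]
t red [298, 124, 9, 6, 53] [301.9 126.5]
t red [19, 161, 25, 24, 394] [ 31.5 172.6]
t red [37, 340, 8, 14, 73] [ 41.4 346.5]
t red [0, 366, 5, 32, 129] [  1.8 380.6]
t grn [305, 126, 43, 7, 181] [326.4 129.1]
t grn [251, 130, 49, 7, 216] [274.7 132.9]
t grn [175, 184, 16, 14, 148] [182.5 190.7]
t grn [131, 201, 17, 12, 156] [138.9 206.8]
t grn [258, 219, 99, 11, 412] [306.9 223.9]
t pink [184, 219, 13, 12, 121] [190.3 224.5]
[[ 0.355 -0.001 -0.935]
 [ 0.935 -0.002  0.355]
 [-0.002 -1.     0.   ]]
```

View pics/crop1.png

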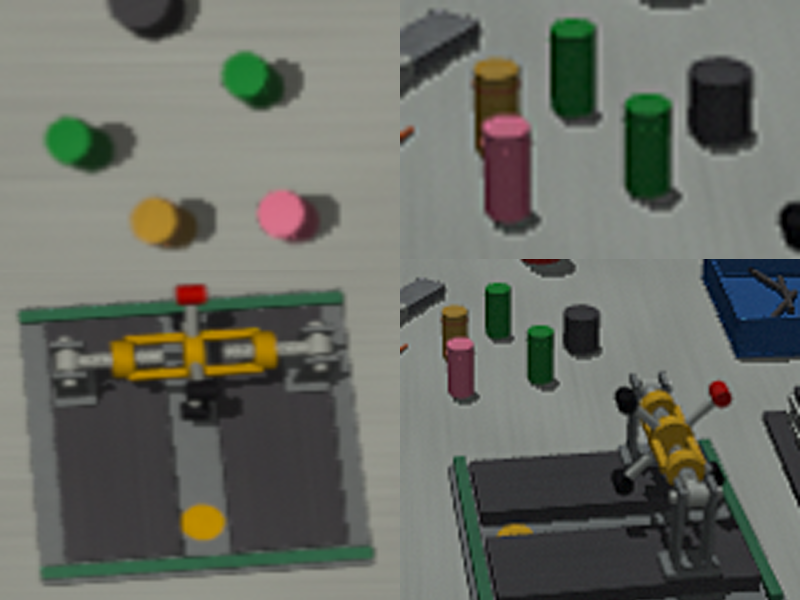

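The orange-brass cylinder at top (158,226), side (255,180) is the gauge; the others are green or pink. The red arm points up and away from the robot. Next I measure everything.

```bash
python3 - <<'E'
from h import *
s,t=load('s0'),load('t0')
f=lambda v:np.round(v,4)
print('cam',f(ray(s,(280,210))[0]),f(ray(t,(280,210))[0]))
for nm,a,b in(('gauge top',(158.4,226.1),(255,179.4)),('spot',(305.7,209.7),(277.5,261.3)),('red',(301.9,126.5),(353.9,208.2)),('hubish',(302.7,147.8),(337.5,225))):
    p,e=tri(t,a,s,b);print(nm,f(p),f(e))
for nm,uv,z in(('gauge',(158.4,226.1),.06),('gauge c2',(159,226),.06),('pink',(190.3,224.5),.06),('g1',(138.9,206.8),.06),('g2',(182.5,190.7),.06),('fat',(156,172),.045),('spot',(305.7,209.7),.012),('hub',(302.7,147.8),.105)):
    print(nm,f(onz(t,uv,z)))
# jig direction from yellow body and green bars
h=cv2.cvtColor(t["pixels"],cv2.COLOR_BGR2HSV)
m=cv2.inRange(h,(15,120,90),(32,255,255));m[160:]=0;m[:130]=0;m[:,:250]=0;m[:,360:]=0
def fit(m,z):
    P=np.array([onz(t,(u,v),z)[:2] for v,u in np.argwhere(m)]);x,y,_,_=cv2.fitLine(P.astype(np.float32),cv2.DIST_HUBER,0,.001,.001).ravel()[[0,1,2,3]]
    return P.mean(0).round(4),P.min(0).round(4),P.max(0).round(4),np.degrees(np.arctan2(-x*np.sign(y),abs(y))).round(2)
print('tb',fit(m,.105))
g=cv2.inRange(h,(40,80,40),(85,255,255));g[:,:245]=0
lo=g.copy();lo[:200]=0;hi=g.copy();hi[150:]=0
print('near bar',fit(lo,.012));print('far',fit(hi,.012))
E
```

```text
cam [ 0.4107 -1.1352  0.7724] [0.3319 0.005  1.2614]
gauge top [0.4383 0.3122 0.0589] 0.0023
spot [ 0.481  -0.0612  0.0195] 0.0015
red [ 0.6627 -0.0484  0.1542] 0.0028
hubish [ 0.6237 -0.0517  0.1111] 0.0008
gauge [0.4394 0.312  0.06  ]
gauge c2 [0.4396 0.3104 0.06  ]
pink [0.4426 0.2312 0.06  ]
g1 [0.4889 0.3628 0.06  ]
g2 [0.5288 0.2521 0.06  ]
fat [0.581  0.3249 0.045 ]
spot [ 0.4827 -0.0616  0.012 ]
hub [ 0.6248 -0.0519  0.105 ]
tb (array([ 0.6249, -0.052 ]), array([ 0.602 , -0.1121]), array([0.6468, 0.0088]), np.float32(4.38))
near bar (array([ 0.4455, -0.0641]), array([ 0.4332, -0.1925]), array([0.4572, 0.0634]), np.float32(3.81))
far (array([ 0.6941, -0.0454]), array([ 0.6819, -0.1761]), array([0.7072, 0.0808]), np.float32(3.75))
```

Measured: gauge (0.439, 0.312) with its top at 59 mm, spot (0.4827, -0.0616), hub (0.625, -0.052), jig yaw about 3.8°. I'll pick with the jaws at 135°, which clears the neighbours, and place with the jaws across the gap.

```bash
cat >> h.py <<'E'
from scipy.spatial.transform import Rotation as R
def down(deg):
    c,s=np.cos(np.radians(deg)),np.sin(np.radians(deg))
    return R.from_matrix(np.array([[c,0,-s],[s,0,c],[0,-1,0]])).as_quat()
YAW=np.radians(3.85); HUB=np.array([.6248,-.0519,.105]); SPOT=np.array([.4827,-.0616,.012])
JX=np.array([np.cos(YAW),np.sin(YAW),0]); JY=np.array([-np.sin(YAW),np.cos(YAW),0])
E
python3 - <<'E'
from h import *
g=np.array([.439,.3115,0])
G=.043
def best(p,degs):
    q0=env.get_obs()['joint_positions'];r=[(np.abs(env.ik(p,down(d))-q0).max(),d) for d in degs if env.ik(p,down(d)) is not None];print(r);return min(r)[1]
d=best(g+[0,0,.2],(135,-45))
env.movep(g+[0,0,.2],down(d))
env.line_to(g+[0,0,G+.061],v=.15,stop_force=8)
env.gripper_close(20); o=env.get_obs();print(o['time'],o['finger_gap'],o['position'])
env.line_to(g+[0,0,.22],v=.2)
d=best(SPOT+[0,0,.25],(93.85,-86.15))
env.movep(SPOT+[0,0,.21],down(d))
print(env.line_to(SPOT+[0,0,G+.061+.012],v=.1))
o=env.get_obs();print(o['time'],o['finger_gap'],o['position'],o['wrist_force'],d)
snap('top','t1');s=snap('side','s1')
t=load('t1')
a=cv2.resize(t["pixels"][118:238,245:365],(400,400),interpolation=cv2.INTER_CUBIC)
b=cv2.resize(s["pixels"][180:300,245:365],(400,400),interpolation=cv2.INTER_CUBIC)
cv2.imwrite('pics/crop2.png',np.hstack([a,b]))
E
```

```text
[(np.float64(1.7455790182755337), 135), (np.float64(1.3960136353142591), -45)]
3.1417 0.029677633630909125 [0.43903533 0.31145153 0.10396796]
[(np.float64(3.174136643164497), 93.85), (np.float64(0.7507822285746422), -86.15)]
False
6.3667 0.029470701948149634 [ 0.4831506  -0.06168834  0.12893411] [ 0.1108307  -0.28949419 -3.35544144] -86.15
```

View pics/crop2.png

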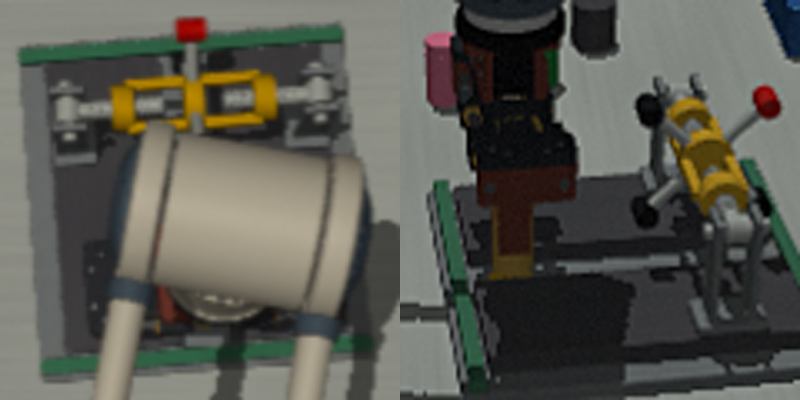

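The gauge is held over the spot, about 12 mm above the bed because I counted the bed height twice. I'll lower it until it touches, release, and back off.

```bash
python3 - <<'E'
from h import *
p=SPOT.copy();p[2]=.113
print(env.line_to(p,v=.03,stop_force=2.0));o=env.get_obs();print(o['position'],o['wrist_force'])
env.ungrasp(); p=o['position'].copy(); print(env.get_obs()['finger_gap'])
env.line_to(p+[0,0,.08],v=.1)
env.line_to(p+[-.08,0,.19],v=.25)
env.gripper_close(20)
env.dwell(.3)
o=env.get_obs();print(o['time'],o['position'],o['wrist_force'],o['finger_gap'])
env.movep([.40,.2,.35],down(-86.15))
t=snap('top','t2');s=snap('side','s2')
a=cv2.resize(t["pixels"][118:238,245:365],(400,400),interpolation=cv2.INTER_CUBIC)
b=cv2.resize(s["pixels"][180:300,245:365],(400,400),interpolation=cv2.INTER_CUBIC)
cv2.imwrite('pics/crop3.png',np.hstack([a,b]))
E
```

```text
True
[ 0.48272823 -0.06166582  0.11556837] [ 1.21701766 -0.79169185  2.38284688]
0.08820368827805422
11.2 [ 0.4027282  -0.06166767  0.30555808] [-0.31185493 -0.29991808  0.17284376] 0.0003537976423660253
```

View pics/crop3.png

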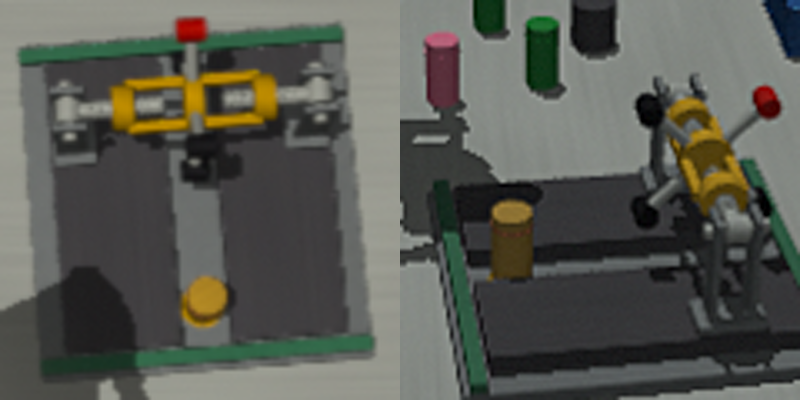

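The gauge stands on the spot, upright and let go, at crop (207,297). The red arm sits at about +38° and a black one at about -52° on the robot's side. Stroke 1 pushes that black knob over the top with the closed fingertips.

```bash
cat >> h.py <<'E'
Q=down(-86.15); r=.06
def fr(n=3):
    f=[]
    for _ in range(n): env.dwell(.02); f.append(env.get_obs()['wrist_force'])
    return np.mean(f,0)
def tip(ph): return -.008 if ph<0 else -.008+.006*min(ph/np.radians(35),1)
def tool(x,ph): # x = tool axis in jig x rel. to hub, tip set for knob angle ph
    p=HUB+JX*x; p[2]=HUB[2]+r*np.cos(ph)+tip(ph)+.08; return p
def tang(f,b,ph):
    f=-(f-b); return (f@JX)*np.cos(ph)-f[2]*np.sin(ph)
def approach(ph0):
    x0=r*np.sin(ph0)-.034
    env.movep(tool(x0,ph0)+[0,0,.06],Q); env.line_to(tool(x0,ph0),v=.15); env.dwell(.15); b=fr(5)
    hit=env.line_to(tool(x0+.03,ph0),v=.03,stop_force=3)
    o=env.get_obs(); x=(o['position']-HUB)@JX
    print('hit',hit,'off',round(r*np.sin(ph0)-x,4),'t',o['time'],'bias',b.round(2)); return b,r*np.sin(ph0)-x
def stroke(b,off,ph0,ph1,step,v,lim):
    ph=ph0
    while ph<ph1-1e-6:
        ph=min(ph+step,ph1); env.line_to(tool(r*np.sin(ph)-off,ph),v=v)
        f=fr(); T=tang(f,b,ph); print(round(np.degrees(ph),1),(f-b).round(1),'T',round(T,2))
        if T>lim: print('LIMIT');break
    return ph
def retreat():
    p=env.get_obs()['position']; env.line_to(p-JX*.012,v=.1); env.line_to(p-JX*.012+[0,0,.06],v=.2)
E
python3 - <<'E'
from h import *
t=load('t2');h=cv2.cvtColor(t["pixels"],cv2.COLOR_BGR2HSV)
print('gauge',onz(t,(307.1,207.1),.072))
d=np.radians
b,off=approach(d(-52))
ph=stroke(b,off,d(-52),d(34),d(6),.08,14)
print(env.get_obs()['time'])
retreat()
snap('side','s3');snap('top','t3');print(env.get_obs()['time'])
E
```

```text
gauge [ 0.48190207 -0.06197147  0.072     ]
hit True off 0.0168 t 14.925 bias [-0.23 -0.31 -0.39]
-46.0 [-6.2  0.1  0.8] T 3.73
-40.0 [-7.6 -0.5  1.1] T 5.11
-34.0 [-6.7 -0.   0.9] T 5.04
-28.0 [-6.7  0.3  1.5] T 5.16
-22.0 [-5.3  0.5  0.2] T 4.79
-16.0 [-4.7  0.6  0. ] T 4.45
-10.0 [-5.4 -0.1 -0. ] T 5.34
-4.0 [-3.8  0.2 -0.3] T 3.77
2.0 [-4.5 -0.2 -0. ] T 4.48
8.0 [-5.2  0.   0.2] T 5.17
14.0 [-4.9  0.8 -0.1] T 4.7
20.0 [-5.2  0.4  0.2] T 4.9
26.0 [-5.8  0.7 -0.1] T 5.13
32.0 [-6.   0.3  0.4] T 5.26
34.0 [-7.4 -0.4  0.4] T 6.36
19.425
20.25
```

```bash
python3 - <<'E'
from h import *
t,s=load('t3'),load('s3')
a=cv2.resize(t["pixels"][118:238,245:365],(400,400),interpolation=cv2.INTER_CUBIC)
b=cv2.resize(s["pixels"][180:300,245:365],(400,400),interpolation=cv2.INTER_CUBIC)
cv2.imwrite('pics/crop4.png',np.hstack([a,b]))
for p in(-56,-52,34,38): 
    P=HUB+r*np.sin(np.radians(p))*JX+[0,0,r*np.cos(np.radians(p))]; print(p,(proj(s,P)-[245,180])/.3+[400,0])
E
```

```text
-56 [[642.48600418 121.64735546]]
-52 [[646.10582813 117.24005218]]
34 [[759.17005642  93.88588127]]
38 [[763.58120258  96.61741711]]
```

View pics/crop4.png

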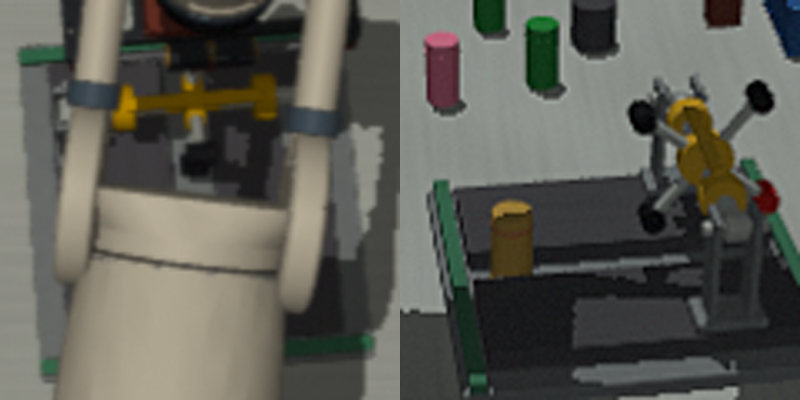

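The handle has turned about 86°: the next black knob is at (642,117), about -55°, and the gauge is unmoved. Stroke 2 starts with the arc, then I probe the free push from no contact, and finish with a force-stopped line.

```bash
python3 - <<'E'
from h import *
d=np.radians
b,off=approach(d(-55))
ph=stroke(b,off,d(-55),d(-25),d(6),.08,8.5)
zf=HUB[2]+r-.009+.08
def pt(x): p=HUB+JX*x; p[2]=zf; return p
def X(): return (env.get_obs()['position']-HUB)@JX
def P(): return np.degrees(np.arcsin((X()+off)/r))
env.line_to(env.get_obs()['position']-JX*.006,v=.1); env.line_to(pt(X()),v=.1); env.dwell(.15); b=fr(5)
for F in(7,8,9,10):
    x=X(); h=env.line_to(pt(x+.010),v=.02,stop_force=F); f=fr()
    print('probe',F,h,'phi',P().round(1),'T',tang(f,b,d(P())).round(2),env.get_obs()['time'])
    env.line_to(pt(X()-.004),v=.1); env.dwell(.1)
    if not h: break
h=env.line_to(pt(r*np.sin(d(25))-off),v=.02,stop_force=11.3); f=fr()
print('final',h,'phi',P().round(1),'T',tang(f,b,d(P())).round(2),(f-b).round(2),env.get_obs()['time'])
E
```

```text
hit True off 0.0197 t 22.075 bias [0.09 0.2  0.17]
-49.0 [-8.6 -0.6  0.5] T 5.27
-43.0 [-9.7 -0.4 -0.3] T 7.3
-37.0 [-8.4 -0.2  0.4] T 6.5
-31.0 [-6.8 -0.3  0.2] T 5.71
-25.0 [-6.6 -0.1  0.2] T 5.91
probe 7 True phi -26.2 T 0.58 24.75
probe 8 True phi -25.3 T -0.02 25.525
probe 9 True phi -24.0 T -0.16 26.3167
probe 10 True phi -22.2 T 0.01 27.1333
final False phi 22.6 T 10.3 [-11.4   -0.63  -0.63] 30.2833
```

```bash
python3 - <<'E'
from h import *
d=np.radians; off=.0197
zf=HUB[2]+r-.009+.08
def pt(x): p=HUB+JX*x; p[2]=zf; return p
def X(): return (env.get_obs()['position']-HUB)@JX
def P(): return np.degrees(np.arcsin((X()+off)/r))
env.line_to(pt(X()-.005),v=.1); env.dwell(.15); b=fr(5); print('bias',b.round(2))
for F in(9.5,10.5,11.5,12.2):
    h=env.line_to(pt(r*np.sin(d(27))-off),v=.01,stop_force=F); p=P(); print('F',F,h,'phi',p.round(2),'Tstop',(F*np.cos(d(p))).round(2),'static',(fr()-b).round(2),round(env.get_obs()['time'],1))
    if not h: break
    env.line_to(pt(X()-.003),v=.1); env.dwell(.1)
env.line_to(pt(X()-.012),v=.1)
s=snap('side','s4');t=snap('top','t4')
b2=cv2.resize(s["pixels"][200:300,235:385],(750,500),interpolation=cv2.INTER_CUBIC);cv2.imwrite('pics/crop5.png',b2)
E
```

```text
bias [ 0.08 -0.08 -0.07]
F 9.5 True phi 22.12 Tstop 8.8 static [ 0.13 -0.02  0.14] 31.4
F 10.5 True phi 22.82 Tstop 9.68 static [-0.3  -0.09  0.23] 32.4
F 11.5 False phi 24.85 Tstop 10.43 static [-10.67  -0.27   0.88] 33.7
```

View pics/crop5.png

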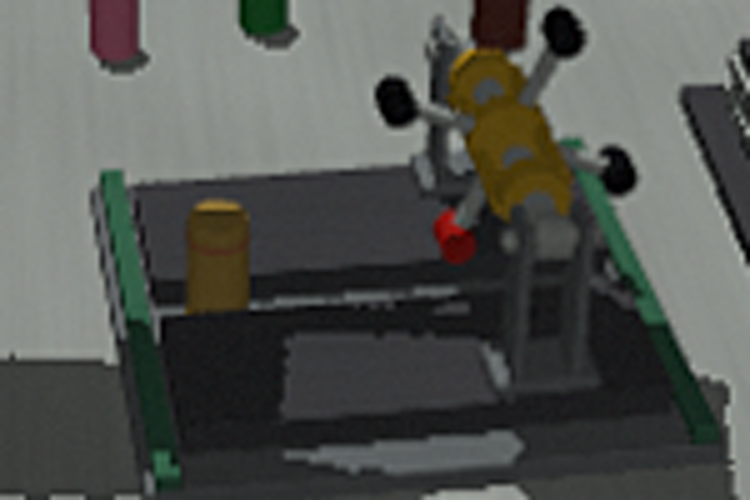

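The handle now has a black arm up at about +25°, crop (565,30), roughly 166° in total, and the gauge is upright. Whether it has stiffened isn't clear yet, so I'll continue in small slow steps and log tangential force against actual angle.

```bash
python3 - <<'E'
from h import *
d=np.radians; off=.0197
def X(): return (env.get_obs()['position']-HUB)@JX
def P(): return np.degrees(np.arcsin((X()+off)/r))
env.line_to(tool(r*np.sin(d(20))-off,d(25)),v=.1); env.dwell(.15); b=fr(5)
for c in(24,25.5,27,28,29,30,31,32,33,34,35):
    env.line_to(tool(r*np.sin(d(c))-off,d(c)),v=.01); f=fr(2); p=P(); T=tang(f,b,d(p))
    print(c,'phi',p.round(2),(f-b).round(2),'T',T.round(2),round(env.get_obs()['time'],1))
    if T>10.9: print('LIM'); break
E
```

```text
24 phi 24.01 [-0.78  0.4   0.07] T 0.72 35.1
25.5 phi 24.41 [-6.54 -0.04  0.18] T 6.02 35.5
27 phi 25.02 [-9.85 -0.26  1.43] T 9.53 35.8
28 phi 25.8 [-11.14  -0.62   0.45] T 10.25 36.1
29 phi 26.65 [-11.35  -0.78   0.85] T 10.55 36.4
30 phi 27.53 [-12.07  -0.37   0.1 ] T 10.74 36.6
31 phi 28.42 [-12.25  -0.47   0.67] T 11.1 36.9
LIM
```

Force now rises about 0.3 N per degree (T 11.1 N), so it is stiffening on the gauge. Two or three more degrees, to about 11.8 N, then I retreat and look.

```bash
python3 - <<'E'
from h import *
d=np.radians; off=.0197; b=np.array([.08,-.08,-.07])
def X(): return (env.get_obs()['position']-HUB)@JX
def P(): return np.degrees(np.arcsin((X()+off)/r))
for c in(32,33,34,35):
    env.line_to(tool(r*np.sin(d(c))-off,d(c)),v=.01); f=fr(3); p=P(); T=tang(f,b,d(p))
    print(c,'phi',p.round(2),(f-b).round(2),'T',T.round(2),round(env.get_obs()['time'],1))
    if T>11.7: print('LIM'); break
retreat(); env.movep([.40,.2,.35],Q)
s=snap('side','s5');t=snap('top','t5');print(env.get_obs()['time'])
a=np.hstack([cv2.resize(load(n)["pixels"][188:233,275:335],(400,300),interpolation=cv2.INTER_CUBIC) for n in('t0','t5')])
q=np.hstack([cv2.resize(load(n)["pixels"][200:300,240:373],(400,300),interpolation=cv2.INTER_CUBIC) for n in('s2','s5')])
cv2.imwrite('pics/crop6.png',np.vstack([a,q]))
# gap width between plates along jig y, mid-way (x=-45mm), at z=.028
for n in('t0','t2','t5'):
    c=load(n); g=cv2.cvtColor(c["pixels"],cv2.COLOR_BGR2GRAY).astype(np.float32)
    for xx in(-.05,-.06):
        ys=np.linspace(-.035,.035,141); uv=proj(c,[HUB*[1,1,0]+JX*(xx-.0)+JY*y+[0,0,.028] for y in ys]).astype(np.float32)
        v=cv2.remap(g,uv[:,:1],uv[:,1:],cv2.INTER_LINEAR)[:,0]; m=(v.max()+np.percentile(v,15))/2; w=ys[v>m]; print(n,xx,'gap',w.min().round(4),w.max().round(4),(w.max()-w.min()).round(4))
E
```

```text
32 phi 29.31 [-12.12  -0.87   0.86] T 11.02 37.2
33 phi 30.2 [-12.34  -0.22   0.9 ] T 11.1 37.5
34 phi 31.09 [-12.56  -0.34   0.87] T 11.2 37.8
35 phi 31.95 [-13.06  -0.26   1.09] T 11.65 38.1
40.2583
t0 -0.05 gap 0.0015 0.0175 0.016
t0 -0.06 gap -0.017 0.0175 0.0345
t2 -0.05 gap 0.0015 0.0175 0.016
t2 -0.06 gap -0.017 0.018 0.035
t5 -0.05 gap -0.0125 0.015 0.0275
t5 -0.06 gap -0.013 0.0125 0.0255
```

View pics/crop6.png

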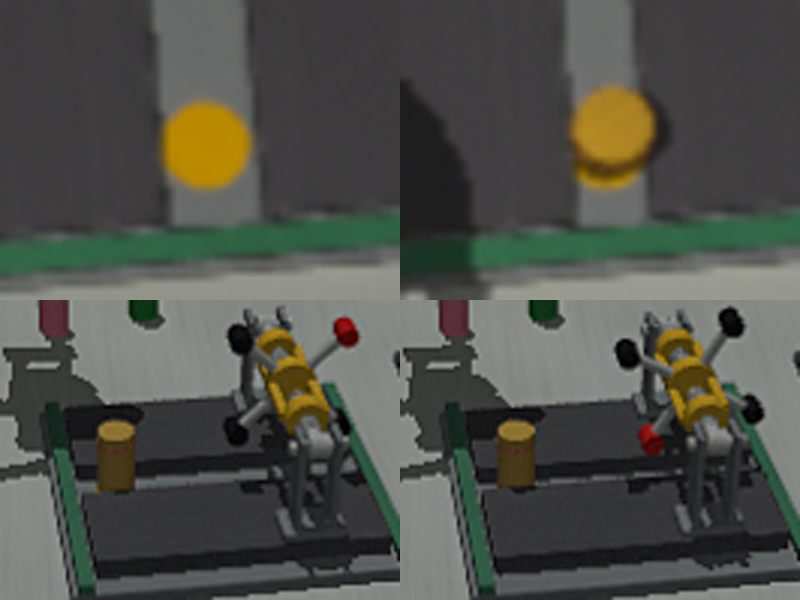

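The gap has visibly closed around the gauge, and the gauge is upright. Before I decide about more turning, I'll check sub-pixel plate travel in t0 and t5 against the rotation (free travel would be about 10.9 mm in total; less means the gauge is blocking).

```bash
python3 - <<'E'
from h import *
def edges(n,xs):
    c=load(n); g=cv2.cvtColor(c["pixels"],cv2.COLOR_BGR2GRAY).astype(np.float32)
    ys=np.arange(-.135,.1351,.0005); out=[]
    prof=[]
    for xx in xs:
        uv=proj(c,[HUB*[1,1,0]+JX*xx+JY*y+[0,0,.028] for y in ys]).astype(np.float32)
        prof.append(cv2.remap(g,uv[:,:1],uv[:,1:],cv2.INTER_LINEAR)[:,0])
    v=np.median(prof,0) if 0 else np.mean(prof,0)
    def cross(y0,a,b,up):   # dark plate level sampled near a, bright near b
        A=v[np.abs(ys-a).argmin()-4:np.abs(ys-a).argmin()+5].mean(); B=v[np.abs(ys-b).argmin()-4:np.abs(ys-b).argmin()+5].mean(); m=(A+B)/2
        k=np.where((v[:-1]-m)*(v[1:]-m)<=0)[0]; k=k[(ys[k]>min(a,b))&(ys[k]<max(a,b))]
        return [round(1000*(ys[i]+.0005*(m-v[i])/(v[i+1]-v[i])),2) for i in k]
    return dict(R_in=cross(0,-.030,0,1),L_in=cross(0,.030,0,1),R_out=cross(0,-.09,-.12,1),L_out=cross(0,.09,.12,1))
for n in('t0','t2','t5'):
    for xs in(np.arange(-.11,-.07,.004),np.arange(-.10,-.06,.004)): print(n,edges(n,xs))
E
```

```text
t0 {'R_in': [np.float64(-17.28)], 'L_in': [np.float64(17.29)], 'R_out': [np.float64(-110.65)], 'L_out': [np.float64(110.06)]}
t0 {'R_in': [np.float64(-17.42)], 'L_in': [np.float64(17.56)], 'R_out': [np.float64(-110.88)], 'L_out': [np.float64(110.24)]}
t2 {'R_in': [np.float64(-17.3)], 'L_in': [np.float64(17.27)], 'R_out': [np.float64(-110.64)], 'L_out': [np.float64(109.74)]}
t2 {'R_in': [np.float64(-17.43)], 'L_in': [np.float64(17.55)], 'R_out': [np.float64(-110.9)], 'L_out': [np.float64(110.23)]}
t5 {'R_in': [np.float64(-12.14)], 'L_in': [np.float64(13.16)], 'R_out': [np.float64(-104.48)], 'L_out': [np.float64(104.91)]}
t5 {'R_in': [np.float64(-12.31)], 'L_in': [np.float64(12.85)], 'R_out': [np.float64(-104.09)], 'L_out': [np.float64(105.22)]}
```

The picture test isn't decisive (about 10.6–10.8 mm against 10.9 mm free). By work balance, 25 N per plate corresponds to +1.5 N at the knob, so a T of about 12–12.6 N sits mid-window for a free push of 7–9 N. I'll re-engage and watch the slope in fine steps.

```bash
python3 - <<'E'
from h import *
d=np.radians; off=.0197
def X(): return (env.get_obs()['position']-HUB)@JX
def P(): return np.degrees(np.arcsin((X()+off)/r))
p0=tool(r*np.sin(d(32))-off-.008,d(33)); env.movep(p0+[0,0,.06],Q); env.line_to(p0,v=.15); env.dwell(.15); b=fr(5)
for c in(31,32,33,34,35,36,37,38,39,40):
    env.line_to(tool(r*np.sin(d(c))-off,d(c)),v=.01); f=fr(3); p=P(); T=tang(f,b,d(p))
    print(c,'phi',p.round(2),(f-b).round(2),'T',T.round(2),round(env.get_obs()['time'],1))
    if T>12.3: print('LIM'); break
E
```

```text
31 phi 28.64 [-10.8   -1.     1.19] T 10.09 43.3
32 phi 29.14 [-12.73  -1.14   0.24] T 11.28 43.6
33 phi 29.9 [-13.57  -1.53   0.77] T 12.21 43.9
34 phi 30.72 [-14.22  -0.97   0.78] T 12.65 44.2
LIM
```

```bash
python3 - <<'E'
from h import *
d=np.radians
p=env.get_obs()['position']; env.line_to(p-JX*.02,v=.1); snap('side','s6'); print(env.get_obs()['time'])
for n in('s2','s3','s4','s5','s6'):
    c=load(n); g=cv2.cvtColor(c["pixels"],cv2.COLOR_BGR2HSV)
    m=cv2.inRange(g[...,2],0,45); m2=np.zeros_like(m); m2[196:219,343:366]=m[196:219,343:366]
    if n=='s2': m2=np.zeros_like(m); m2[200:215,345:362]=cv2.inRange(g,(0,150,90),(7,255,255))[200:215,345:362]
    nn,l,st,ce=cv2.connectedComponentsWithStats(m2); i=1+st[1:,4].argmax(); uv=ce[i]
    ph=np.arange(-5,70,.5); pr=proj(c,[HUB+r*np.sin(d(a))*JX+[0,0,r*np.cos(d(a))] for a in ph])
    e=np.linalg.norm(pr-uv,axis=1); print(n,st[i].tolist(),uv.round(2),'phi',ph[e.argmin()],e.min().round(2))
    m3=np.zeros_like(m); m3[200:240,313:331]=m[200:240,313:331]
    nn,l,st,ce=cv2.connectedComponentsWithStats(m3); i=1+st[1:,4].argmax(); uv=ce[i]; ph=np.arange(-90,-30,.5); pr=proj(c,[HUB+r*np.sin(d(a))*JX+[0,0,r*np.cos(d(a))] for a in ph])
    e=np.linalg.norm(pr-uv,axis=1); print('   back',st[i].tolist(),uv.round(2),'phi',ph[e.argmin()],e.min().round(2))
E
```

```text
44.5917
s2 [351, 206, 7, 6, 28] [353.82 208.11] phi 36.0 0.61
   back [316, 206, 10, 30, 110] [320.53 217.9 ] phi -54.5 3.05
s3 [349, 204, 8, 10, 57] [352.49 208.75] phi 34.0 0.64
   back [314, 208, 12, 29, 106] [319.4  219.15] phi -59.0 2.9
s4 [344, 202, 8, 9, 58] [347.22 206.09] phi 19.5 0.15
   back [313, 216, 6, 9, 39] [314.77 220.38] phi -67.5 0.46
s5 [346, 203, 8, 9, 59] [349.58 207.03] phi 25.5 0.32
   back [313, 213, 7, 10, 53] [315.53 217.77] phi -61.5 1.08
s6 [347, 203, 8, 10, 60] [350.3 207.3] phi 27.5 0.3
   back [313, 213, 7, 9, 52] [315.75 216.96] phi -59.5 1.34
```

The pictures show the handle still advancing normally with no spring-back: knob at 25.5°, then 27.5°. T is now about 12.6 N. The free push is bounded below 10.5 N by the 44° run that never tripped the stop, and nominally it is 8 N, so the nip is about +2 to +4.6 N and safely inside the window. I'll retreat, check once more, and hand in.

```bash
python3 - <<'E'
from h import *
p=env.get_obs()['position']; env.line_to(p+[0,0,.1],v=.2); env.movep([.40,.2,.35],Q); env.dwell(.3)
t=snap('top','t7');s=snap('side','s7')
a=cv2.resize(t["pixels"][118:238,245:365],(400,400),interpolation=cv2.INTER_CUBIC)
b=cv2.resize(s["pixels"][180:300,245:365],(400,400),interpolation=cv2.INTER_CUBIC)
cv2.imwrite('pics/crop7.png',np.hstack([a,b]))
for c,z in((load('t2'),0),(load('t5'),0),(t,0)):
    m=cv2.inRange(cv2.cvtColor(c["pixels"],cv2.COLOR_BGR2HSV),(8,120,90),(32,255,255));n,l,st,ce=cv2.connectedComponentsWithStats(m)
    print([ (st[i].tolist(),onz(c,(ce[i]),.072).round(4)) for i in range(1,n) if 295<ce[i][0]<318 and 195<ce[i][1]<220])
print(env.get_obs()['time'],env.get_obs()['wrist_force'])
E
```

```text
[([299, 201, 14, 15, 160], array([ 0.4798, -0.0582,  0.072 ]))]
[([300, 201, 13, 15, 146], array([ 0.4802, -0.0593,  0.072 ]))]
[([300, 201, 13, 15, 147], array([ 0.4802, -0.0594,  0.072 ]))]
46.9 [0.19031679 0.78279488 0.6947981 ]
```

View pics/crop7.png

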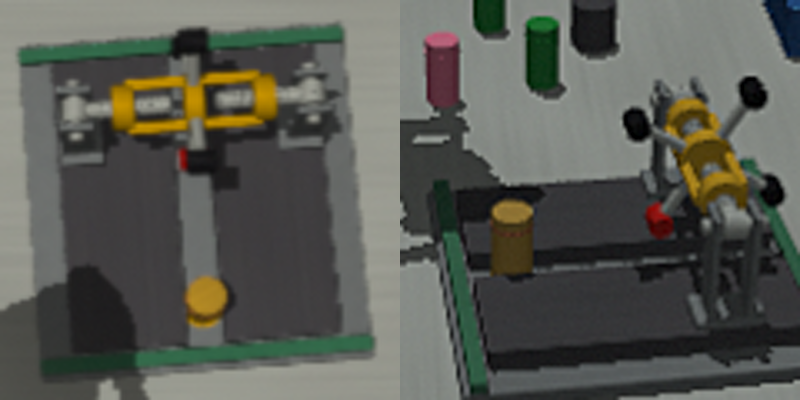

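The gauge is upright on the spot at crop (207,298), the plates are drawn up to it, and the robot is clear. Handing in.

```bash
python3 -c "
from h import *
env.close_job(); print(env.get_obs()['time'])"
```

```text
the job is handed in; nothing more can be done
the job is handed in; nothing more can be done
```

I stood the brass gauge on the yellow spot and let go. Then I turned the turnbuckle about 172° (3.0 rad) in two strokes on the black knobs, stopped once it had stiffened, and handed in just after 46.9 s. I never measured the nip on the gauge directly; that it is 25–130 N is inferred from the push at the knob.

**Gauge and robot:** In the last pictures the gauge is upright and within a few millimetres of the spot. The robot was clear of everything, and nothing else looked moved in the parts of the bench I checked.

**Nip force:** The push at the knob ended at about 12.6 N, rising 0.3–0.5 N per degree. The text gives about 8 N for free turning, and I could only bound it below about 10.5 N. That makes the nip +2 to +4.6 N at the knob, or roughly 35–80 N per plate.

**Checks that were unclear or disagreed:**
- **Plate travel:** I measured 9.5 mm from the inner edges and 11.5 mm from the outer edges, against 10.9 mm for free turning. That is too coarse to prove contact.
- **Free push:** Readings after quick moves were only 5–7 N, so I could not compare them directly with the slow final readings.
- **Knob angle:** The angle from the arm's position read 2–6° higher than in the pictures.

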